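# Trip-test the drinks cooler's safety switch

## Task

Do the trip test on the cooler's safety switch, the grey box with the T-shaped lever: press its round test button so that the lever drops, then lift the lever all the way back up until it rests against its stop and stays there. Do not press the button of the other grey box, the defrost timer with the rotary knob.

Things in the scene. Friction and masses are not known exactly. Their poses are not given: they have to be found in the camera images.
- switch_box: The safety switch: grey box fixed on the table, left or right, 130 (x) x 150 (y) x 60 mm high, on a flange 150 x 170 x 6 mm. Origin: centre of its underside; x to its rear (away from the robot at yaw 0), y to its left, z up. On its top: the round test button, centre at x 1, y 40, top at z 82 mm; and the T-lever, hinged along y through (15, -35, 65) mm between low cheeks (up to z 76).
- test_button (a joint): Press of the switch box's black test button (28 mm across, in a 42 mm collar up to z 72 mm of the box), in m, straight down: 0 released, 0.007 fully down. Springs back; takes 1 N at first, some 5 N at the bottom; at about 4 mm it trips the lever, which then falls by itself in under a second.
- trip_lever (a joint): T-lever angle, rad: 0 up on its rear stop, leaning 0.20 behind vertical; 1.28 dropped to the front (-x of the box). Cross-bar 14 mm thick, 34 mm wide along y, centre 70 mm from the hinge on an 8 mm stem: in the box frame at (29, -35, 134) mm when up, (-47, -35, 98) mm dropped. Swings freely, 50 g; falls to whichever side of vertical (0.20) it leans.
- timer_button (a joint): Press, in m, of the button on the other grey box, the defrost timer: 0 released, 0.007 fully down. Same housing and same kind of button, but a rotary knob where the safety switch has its lever. To be left alone.

How it is judged:
On the way, in this order (a step that is already met when the one before it is completed fails the run):
1. the safety switch's test button has been pressed (value of joint test_button above 0.0033 m).
2. the lever has dropped to the front (value of joint trip_lever above 1.1 rad), for 0.1 s.
At the end, for the whole second after the job is handed in: the T-lever is back up on its rear stop (within 0.17 rad, 10 degrees) and stays there, and the test button is released (within 2.5 mm) (value of joint trip_lever below 0.17 rad and value of joint test_button below 0.0025 m); the robot touches nothing.
It fails at once if the defrost timer's button is pressed (value of joint timer_button above 0.003 m).
It also fails if it takes over 40 s, if anything falls off the work surface, if the arm or the gripper's body presses on something with over 40 N, if the wrist force passes 120 N, or if a joint passes its speed limit or range.

## Robot

A 6-joint arm with a two-finger parallel gripper is mounted at the origin on the work surface. World frame = base frame: x ahead of the robot, y to its left, z up, the work surface at z = 0. Lengths are in m, angles in rad, forces in N, time in s.
With the tool pointing down it reaches from about 0.375 to 0.9 m from the base axis. Payload 3.1 kg.
Tool frame: the origin (TCP) lies at the very end of the fingers, on their centre line; the grasp point (between the pads) lies 19 mm behind it (hold_point_z is the distance from the TCP to the grasp point, in m); z points along the fingers, x is the direction in which the jaws open and shut, and the axes are right-handed (so a half turn about z gives the same grasp; the last joint's range is limited). The gripper opens to 87 mm and grips with 3 to 60 N. Pads are 19 mm wide; open, the fingers measure 117 mm over their backs; the gripper's body (75 mm by 190 mm) begins 51 mm behind the grasp point.
Start: joints at [-0.178, 0.527, 1.433, -0, 1.181, -0.178], TCP at [0.625, 0, 0.223] pointing down, gripper open.
Joint ranges: [-3.08, 3.08], [-0.75, 2.2], [0.22, 2.44], [-1.43, 4.57], [0, 2.65], [-2.85, 2.85]. Speed limits (rad/s): [2.79, 2.79, 3.14, 3.14, 3.14, 3.14].

## Interface

Orientations are given as a unit quaternion [x, y, z, w].
In Python, from rig import * gives the robot as it stands.
- The arm moves only by the tool carry_out, never from a script. Its argument "deltas" is a list of rows, each a list of 7 numbers: the closure, from -1 (fully open) to 1 (shut), then the shift along the tool's x, y, z in units of 25 mm (1.0 is 25 mm), then the turn, a rotation vector about the tool's x, y, z in degrees. In form: [[jaw, x, y, z, rx, ry, rz], ...]. A call has 1 to 8 rows; each row is the pose to reach, as a shift and turn from the pose commanded when the call began, along the tool's axes at that moment; what a row does not reach only later rows make up. A row lasts 1/10 s, in which the tool goes at most 50 mm and 8.59 degrees, less where a joint would pass 70% of its speed; a pose out of reach is approached as far as the arm can. A call with a gripper value outside its range is refused whole. The fingers move at their own pace and stop on an object; "force" is the grip in N (left out, the last holds). Time passes only in rows, so rows that repeat a pose let the fingers close. It gives the time, the measured TCP pose, the force and the opening at its end, in the units of the state.
- get_obs(): the state, without advancing time (a new reading comes with each control period).
- camera(name): name is "scene" or "side" or "wrist"; returns (picture, depth): 480x640x3 uint8, red, green, blue; 480x640 float32, m along the optical axis (not along the pixel's ray), 0 where there is no reading.
- camera_info(name): a dict with "mtx" (3x3 intrinsics, pixels), "origin" and "rotation" of the camera in the world. Camera axes: x right, y down, z forward; pixel columns grow to the right and rows downward; lengths in m; the calibration is good to about 2 mm. A picture is of the moment at which its call begins: read the wrist's pose just before it. camera_info takes no time and is no camera call; for the wrist camera it gives the pose at the moment of the call.
- hand_in(): hands the job in, once; it reports no verdict.
Trained networks look in the newest picture that a camera, given by its name, has taken for a name from the list of things; names that differ only in an ending like _2 or _b are one class to them, and where a whole thing is asked for, a point or a joint stands for the part that bears it (a point fixed in the world has none). Each returns a list of dicts, best first, with "score" (0 to 1); they miss things now and then, are a little off and sometimes report something else, mostly with a low value. They report only what shows in the picture. A call takes as long as a camera call.
- spot_in(camera, target): "pixel" ([row, column] in pixels, amid what is visible of it).
The state is a dict: "time": time; "q": joint angles; "joint_velocities": joint speeds; "joint_torque": joint torques, N m; "position": TCP position; "tool_rot": TCP orientation; "ft_force": force on the tool from outside, world axes, zero at the start; "moment": the same for the moment, N m; "grip_width": finger opening in m.
Only numpy, scipy, OpenCV 4.12 (cv2) and the standard library are available. Lean on these libraries where they do the work, as an engineer would, in place of code of your own. Each camera call takes 0.05 s, during which the arm holds its last target.

## Working session

There is one attempt and no reset: what is moved stays moved. The work goes in short steps, Python scripts to look and compute and a tool call to move; the robot and the scene stay as the last step left them, time stands still between calls to the robot, and variables do not carry over. Pictures are saved under pics/ and viewed, and the job is handed in when it is done.

Besides the shell and the picture viewer there is one more tool, called after "Request:" by a JSON object that holds its "api" and its "payload", one argument or row to a line. carry_out: Moves the arm, as the interface text tells. Its arguments: {"type":"object","properties":{"deltas":{"type":"array"},"force":{"type":"number"}},"required":["deltas"]}

```bash
mkdir -p pics; cat > h.py <<'E'
from rig import *
import numpy as np, cv2
def info(n):
    c=camera_info(n); return np.array(c["mtx"]),np.array(c["origin"]),np.array(c["rotation"])
def back(n,r,c,d):
    K,o,R=info(n); return o+R@(np.linalg.inv(K)@np.array([c,r,1.])*d)
def cloud(n,D):
    K,o,R=info(n); v,u=np.mgrid[:480,:640]
    p=np.stack([(u-K[0,2])/K[0,0]*D,(v-K[1,2])/K[1,1]*D,D],-1); return p@R.T+o
E
python3 - <<'E'
from h import *
o=get_obs(); print(o)
for n in ["scene","side"]:
    p,d=camera(n); cv2.imwrite(f"pics/{n}0.png",p[:,:,::-1]); np.save(f"{n}0.npy",d)
    print(n,camera_info(n))
    for t in ["switch_box","test_button","trip_lever","timer_button"]:
        for s in spot_in(n,t)[:3]:
            r,c=map(int,s["pixel"]); print(n,t,s,back(n,r,c,d[r,c]).round(3))
E
```

```text
{'time': 0.0, 'q': array([-1.78501513e-01,  5.28477691e-01,  1.43388563e+00, -1.23512429e-05,
        1.18139971e+00, -1.78481562e-01]), 'joint_velocities': array([-0.00098752,  0.00117412,  0.0007562 ,  0.00089819, -0.00095745,
       -0.00099506]), 'joint_torque': array([-5.45745443e-04, -4.40045428e+01, -1.76593530e+01,  6.32597599e-02,
        5.83207863e-02, -1.53719384e-04]), 'position': array([6.24273124e-01, 1.56115508e-04, 2.21569861e-01]), 'tool_rot': array([ 9.99999411e-01, -7.62492316e-06, -1.06896283e-03, -1.87050284e-04]), 'ft_force': array([0.07780606, 0.20531129, 0.27148625]), 'moment': array([ 0.02893007, -0.02461702, -0.03605243]), 'grip_width': 0.08714532926184933}
scene {'mtx': array([[525.97006279,   0.        , 322.27495247],
       [  0.        , 525.97006279, 235.96833699],
       [  0.        ,   0.        ,   1.        ]]), 'origin': array([ 1.11904373, -0.05115014,  0.81576091]), 'rotation': array([ 0.70784541,  0.62588801, -0.22145367, -0.2411998 ])}Traceback (most recent call last):
  File "<stdin>", line 8, in <module>
  File "h.py", line 6, in back
    K,o,R=info(n); return o+R@(np.linalg.inv(K)@np.array([c,r,1.])*d)
                            ~^^~~~~~~~~~~~~~~~~~~~~~~~~~~~~~~~~~~~~~~
ValueError: matmul: Input operand 1 has a mismatch in its core dimension 0, with gufunc signature (n?,k),(k,m?)->(n?,m?) (size 3 is different from 4)
```

```bash
sed -i 's/np.array(c\["rotation"\])/Rotation.from_quat(c["rotation"]).as_matrix()/; 2i from scipy.spatial.transform import Rotation' h.py
python3 - <<'E'
from h import *
for n in ["scene","side"]:
    p,d=camera(n); cv2.imwrite(f"pics/{n}1.png",p[:,:,::-1]); np.save(f"{n}0.npy",d)
    for t in ["switch_box","test_button","trip_lever","timer_button"]:
        for s in spot_in(n,t)[:3]:
            r,c=map(int,s["pixel"]); print(n,t,s,back(n,r,c,d[r,c]).round(3))
E
```

```text
scene switch_box {'pixel': [253.7, 226.3], 'score': 0.76} [ 0.544 -0.165  0.061]
scene test_button {'pixel': [226.4, 248.2], 'score': 0.44} [ 0.505 -0.121  0.082]
scene trip_lever {'pixel': [241.4, 211.7], 'score': 0.94} [ 0.554 -0.182  0.111]
side switch_box {'pixel': [347.7, 319.1], 'score': 0.58} [ 0.51  -0.198  0.061]
side test_button {'pixel': [301.7, 300.1], 'score': 0.86} [ 0.505 -0.131  0.08 ]
side trip_lever {'pixel': [305.5, 345.8], 'score': 0.98} [ 0.567 -0.14   0.059]
side timer_button {'pixel': [142.6, 268.6], 'score': 0.45} [0.563 0.256 0.076]
```

View pics/scene0.png

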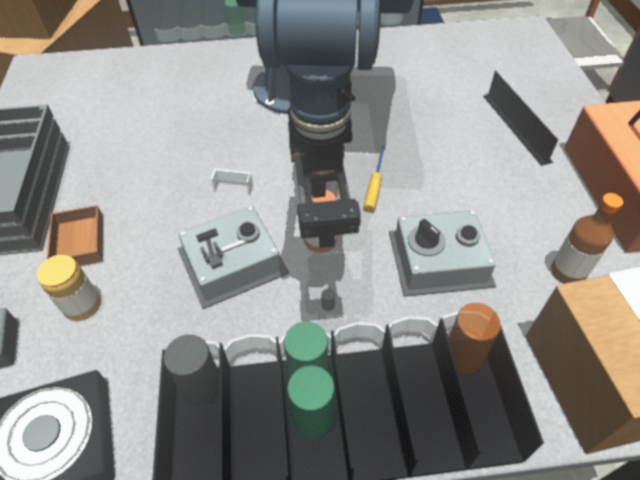

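View pics/side1.png

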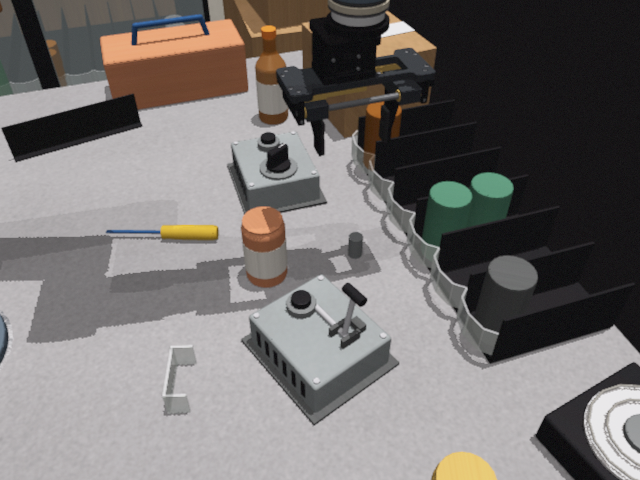

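```bash

python3 - <<'E'
from h import *
out=[]
for n in ["scene","side"]:
    d=np.load(f"{n}0.npy"); P=cloud(n,d)
    im=cv2.imread(f"pics/{n}1.png")
    m=(d>0)&(abs(P[...,2]-.06)<.004)&(abs(P[...,0]-.53)<.14)&(abs(P[...,1]+.16)<.14)
    q=P[m][:,:2].astype(np.float32); 
    mm=np.zeros((400,400),np.uint8); ij=((q-[.33,-.36])*1000).astype(int); mm[ij[:,0].clip(0,399),ij[:,1].clip(0,399)]=255
    mm=cv2.morphologyEx(mm,cv2.MORPH_CLOSE,np.ones((9,9))); mm=cv2.morphologyEx(mm,cv2.MORPH_OPEN,np.ones((15,15)))
    c=max(cv2.findContours(mm,0,2)[0],key=cv2.contourArea)
    print(n,m.sum(),P[m][:,2].mean(),cv2.minAreaRect(c[:,:, ::-1]))
    hi=(d>0)&(P[...,2]>.068)&(abs(P[...,0]-.53)<.1)&(abs(P[...,1]+.16)<.1)
    H=P[hi]; 
    for lo in np.arange(.068,.16,.008):
        s=H[(H[:,2]>=lo)&(H[:,2]<lo+.008)]
        if len(s): print(round(lo,3),len(s),s.mean(0).round(3),s.min(0).round(3),s.max(0).round(3))
    r,c=(240,230) if n=="scene" else (340,320)
    out.append(cv2.resize(im[r-75:r+75,c-75:c+75],(400,400),interpolation=cv2.INTER_CUBIC))
cv2.imwrite("pics/zoom.png",np.hstack(out))
# jar & others near: tall points
d=np.load("side0.npy");P=cloud("side",d)
for (r,c) in [(220,264),(245,356),(365,180)]: print(P[r,c].round(3))
E
```

```text
scene 3565 0.061450401167963145 ((189.830078125, 198.51751708984375), (132.5537109375, 150.2556610107422), 20.02608871459961)
0.068 407 [ 0.536 -0.151  0.072] [ 0.489 -0.207  0.068] [ 0.577 -0.103  0.076]
0.076 208 [ 0.528 -0.153  0.08 ] [ 0.494 -0.208  0.076] [ 0.566 -0.106  0.084]
0.084 74 [ 0.514 -0.132  0.085] [ 0.497 -0.191  0.084] [ 0.554 -0.112  0.092]
0.092 10 [ 0.554 -0.186  0.096] [ 0.552 -0.191  0.093] [ 0.556 -0.183  0.099]
0.1 11 [ 0.556 -0.186  0.104] [ 0.555 -0.19   0.1  ] [ 0.557 -0.183  0.108]
0.108 11 [ 0.557 -0.185  0.112] [ 0.554 -0.189  0.108] [ 0.559 -0.182  0.115]
0.116 10 [ 0.559 -0.185  0.12 ] [ 0.557 -0.189  0.116] [ 0.561 -0.182  0.124]
0.124 9 [ 0.562 -0.183  0.129] [ 0.558 -0.195  0.126] [ 0.567 -0.17   0.132]
0.132 76 [ 0.564 -0.183  0.137] [ 0.55  -0.2    0.132] [ 0.571 -0.167  0.14 ]
0.14 93 [ 0.56  -0.184  0.142] [ 0.551 -0.201  0.14 ] [ 0.571 -0.167  0.145]
side 7097 0.05907273838117761 ((190.48983764648438, 195.3611602783203), (130.80819702148438, 151.81825256347656), 20.04524803161621)
0.068 720 [ 0.533 -0.165  0.072] [ 0.488 -0.211  0.068] [ 0.578 -0.105  0.076]
0.076 339 [ 0.514 -0.139  0.08 ] [ 0.495 -0.21   0.076] [ 0.559 -0.112  0.084]
0.084 33 [ 0.55  -0.192  0.088] [ 0.547 -0.194  0.084] [ 0.554 -0.188  0.092]
0.092 30 [ 0.552 -0.191  0.096] [ 0.549 -0.194  0.092] [ 0.557 -0.188  0.1  ]
0.1 27 [ 0.553 -0.191  0.105] [ 0.55  -0.194  0.101] [ 0.558 -0.187  0.108]
0.108 30 [ 0.555 -0.19   0.112] [ 0.552 -0.193  0.108] [ 0.561 -0.186  0.116]
0.116 30 [ 0.556 -0.19   0.12 ] [ 0.553 -0.193  0.116] [ 0.56  -0.186  0.124]
0.124 40 [ 0.559 -0.193  0.129] [ 0.549 -0.204  0.124] [ 0.57  -0.173  0.132]
0.132 260 [ 0.559 -0.189  0.137] [ 0.549 -0.204  0.132] [ 0.571 -0.168  0.14 ]
0.14 21 [ 0.559 -0.186  0.141] [ 0.553 -0.2    0.14 ] [ 0.565 -0.172  0.142]
[0.493 0.007 0.113]
[ 0.636 -0.007  0.032]
[ 0.332 -0.122 -0.002]
```

View pics/zoom.png

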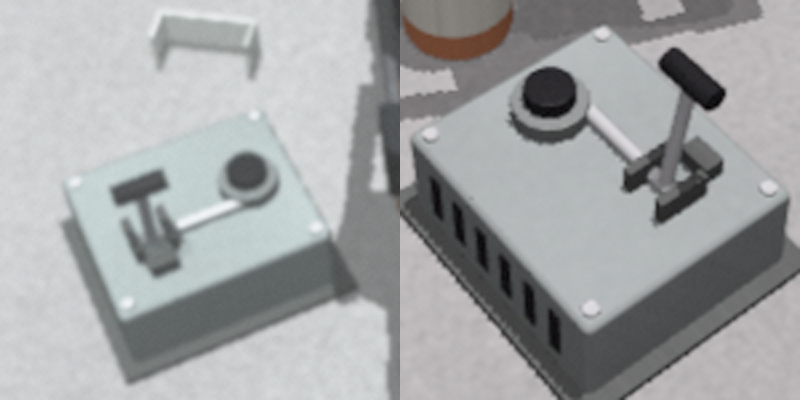

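Request:
{"api": "carry_out", "payload": {
  "deltas": [
    [1, -1.5, 1.5, 0.4, 0, 0, -8],
    [1, -3, 3, 0.8, 0, 0, -16],
    [1, -4.7, 5, 1.3, 0, 0, -20],
    [1, -4.7, 5, 1.3, 0, 0, -20],
    [1, -4.7, 5, 1.3, 0, 0, -20],
    [1, -4.7, 5, 1.3, 0, 0, -20],
    [1, -4.7, 5, 1.3, 0, 0, -20]
  ]
}}

```text
time: 1.3
position: [0.5087, -0.1246, 0.1905]
tool_rot: [0.985, 0.174, 0.001, 0.0]
ft_force: [0.7, 0.2, 0.7]
grip_width: 0.0387
```

```bash

python3 - <<'E'
from h import *
o=get_obs(); print(o["position"],o["grip_width"],Rotation.from_quat(o["tool_rot"]).as_matrix().round(3))
n="wrist"
K,og,R=info(n)
p,d=camera(n); P=cloud(n,d); cv2.imwrite("pics/w1.png",p[:,:,::-1])
for t in ["test_button","trip_lever"]:
    for s in spot_in(n,t)[:2]:
        r,c=map(int,s["pixel"]); print(t,s,P[r,c].round(3))
def blk(P,p,d,nm):
    m=(d>0)&(abs(P[...,2]-.081)<.005)&(np.hypot(P[...,0]-.507,P[...,1]+.125)<.03)
    q=P[m]; 
    if len(q): print(nm,len(q),q.min(0).round(4),q.max(0).round(4),((q.min(0)+q.max(0))/2).round(4), np.median(q,0).round(4))
blk(P,p,d,"wrist")
for n in ["scene","side"]:
    d=np.load(f"{n}0.npy"); blk(cloud(n,d),None,d,n)
E
```

```text
[ 0.50868349 -0.12457808  0.19049766] 0.03872332624450748 [[ 0.939  0.343  0.002]
 [ 0.343 -0.939 -0.   ]
 [ 0.001  0.001 -1.   ]]
test_button {'pixel': [236.8, 320.5], 'score': 0.64} [ 0.506 -0.122  0.083]
trip_lever {'pixel': [316.3, 341.6], 'score': 0.88} [ 0.548 -0.184  0.085]
wrist 834 [ 0.4935 -0.1382  0.076 ] [ 0.5205 -0.1105  0.0834] [ 0.507  -0.1243  0.0797] [ 0.5068 -0.1232  0.0813]
scene 170 [ 0.4941 -0.1403  0.076 ] [ 0.5267 -0.1063  0.0857] [ 0.5104 -0.1233  0.0809] [ 0.5111 -0.1228  0.0834]
side 282 [ 0.4948 -0.1396  0.0761] [ 0.5225 -0.1119  0.0837] [ 0.5086 -0.1257  0.0799] [ 0.5079 -0.1281  0.0807]
```

View pics/w1.png

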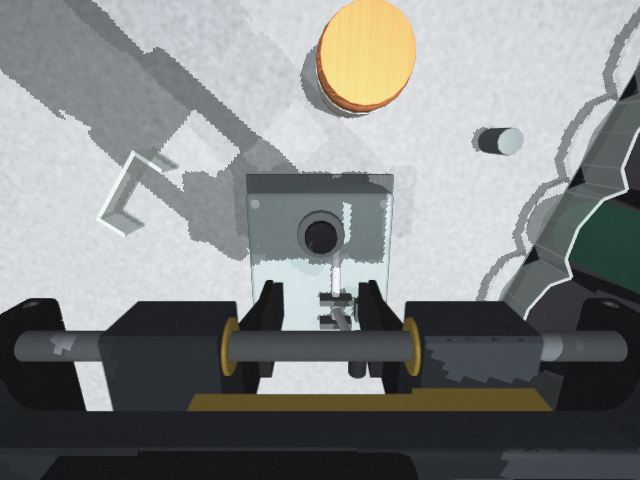

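Request:
{"api": "carry_out", "payload": {
  "deltas": [
    [1, -0.05, 0, 1, 0, 0, 0],
    [1, -0.05, 0, 2, 0, 0, 0],
    [1, -0.05, 0, 3, 0, 0, 0],
    [1, -0.05, 0, 3.6, 0, 0, 0],
    [1, -0.05, 0, 3.6, 0, 0, 0],
    [1, -0.05, 0, 3.6, 0, 0, 0],
    [1, -0.05, 0, 3.6, 0, 0, 0]
  ]
}}

```text
time: 2.15
position: [0.5073, -0.1255, 0.101]
tool_rot: [0.985, 0.174, 0.001, 0.001]
ft_force: [-0.4, -0.3, 0.4]
grip_width: 0.0004
```

Request:
{"api": "carry_out", "payload": {
  "deltas": [
    [1, 0, 0, 0.4, 0, 0, 0],
    [1, 0, 0, 0.7, 0, 0, 0],
    [1, 0, 0, 0.85, 0, 0, 0],
    [1, 0, 0, 0.95, 0, 0, 0],
    [1, 0, 0, 0.95, 0, 0, 0],
    [1, 0, 0, 0.95, 0, 0, 0]
  ]
}}

```text
time: 2.75
position: [0.5065, -0.1254, 0.0765]
tool_rot: [0.985, 0.174, 0.0, 0.0]
ft_force: [0.1, -0.6, 2.7]
grip_width: 0.0004
```

```bash

python3 - <<'E'
from h import *
p,d=camera("side"); cv2.imwrite("pics/s2.png",cv2.resize(p[230:430,200:440,::-1],(720,600)))
E
```

```text
(no output)
```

View pics/s2.png

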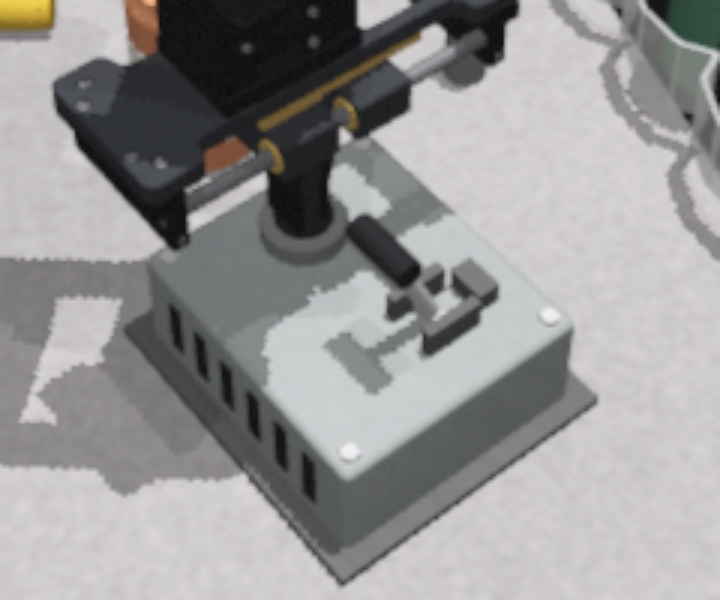

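The lever is falling forward, with its bar near pixel (382, 248) of the zoomed picture. I'll rise, open and turn.

Request:
{"api": "carry_out", "payload": {
  "deltas": [
    [1, 0, 0, -1.5, 0, 0, 0],
    [1, 0, 0, -3, 0, 0, 0],
    [-1, 0, 0, -4.6, 0, 0, 8],
    [-1, 0, 0, -4.6, 0, 0, 16],
    [-1, 0, 0, -4.6, 0, 0, 24],
    [-1, 0, 0, -4.6, 0, 0, 32],
    [-1, 0, 0, -4.6, 0, 0, 40],
    [-1, 0, 0, -4.6, 0, 0, 45]
  ]
}}

```text
time: 3.6
position: [0.5056, -0.1252, 0.191]
tool_rot: [0.976, -0.219, -0.001, -0.0]
ft_force: [-0.1, -0.8, -1.5]
grip_width: 0.0403
```

Request:
{"api": "carry_out", "payload": {
  "deltas": [
    [-1, 0, 0, 0, 0, 0, 8],
    [-1, 0, 0, 0, 0, 0, 16],
    [-1, 0, 0, 0, 0, 0, 24],
    [-1, 0, 0, 0, 0, 0, 32],
    [-1, 0, 0, 0, 0, 0, 40],
    [-1, 0, 0, 0, 0, 0, 45],
    [-1, 0, 0, 0, 0, 0, 45]
  ]
}}

```text
time: 4.3
position: [0.5057, -0.1252, 0.1909]
tool_rot: [0.819, -0.573, -0.001, 0.0]
ft_force: [-0.1, -0.6, -0.9]
grip_width: 0.0859
```

```bash

python3 - <<'E'
from h import *
o=get_obs(); Rt=Rotation.from_quat(o["tool_rot"]).as_matrix(); T=o["position"]; print(T,o["grip_width"],o["q"].round(2),Rt.round(3))
a=np.radians(20);B=np.array([[np.cos(a),-np.sin(a)],[np.sin(a),np.cos(a)]])
for n in ["scene","side","wrist"]:
    p,d=camera(n); P=cloud(n,d); cv2.imwrite(f"pics/{n}3.png",p[:,:,::-1])
    for t in ["trip_lever"]:
        for s in spot_in(n,t)[:2]:
            r,c=map(int,s["pixel"]); print(n,t,s,P[r,c].round(3))
    b=(P[...,:2]-[.520,-.163])@B
    m=(d>0)&(P[...,2]>.085)&(P[...,2]<.112)&(abs(b[...,0]+.047)<.018)&(abs(b[...,1]+.035)<.03)
    if m.sum(): 
        for X in (P[...,0],P[...,1],P[...,2],b[...,0],b[...,1]): print(np.percentile(X[m],[2,50,98]).round(4),end=' ')
        print(m.sum())
g=np.array([*( [.520,-.163]+B@[-.047,-.035]),.098]); print("pred bar",g, "tool units", (Rt.T@(g-T)/.025).round(2))
E
```

```text
[ 0.5056674  -0.12518437  0.19092686] 0.08591960834306099 [-0.46  0.43  1.72 -0.    0.99  0.76] [[ 0.342 -0.94  -0.001]
 [-0.94  -0.342  0.   ]
 [-0.001  0.001 -1.   ]]
scene trip_lever {'pixel': [241.8, 205.6], 'score': 0.87} [ 0.528 -0.198  0.081]
[0.4813 0.4919 0.503 ] [-0.2254 -0.2078 -0.1937] [0.0922 0.1038 0.1087] [-0.0507 -0.0416 -0.03  ] [-0.0498 -0.0335 -0.0173] 184
side trip_lever {'pixel': [336.2, 314.7], 'score': 0.89} [ 0.51  -0.177  0.059]
[0.4791 0.489  0.504 ] [-0.2297 -0.2137 -0.1971] [0.0913 0.1019 0.1053] [-0.0527 -0.0472 -0.0306] [-0.0532 -0.0383 -0.0193] 353
wrist trip_lever {'pixel': [224.7, 404.9], 'score': 0.72} [ 0.538 -0.189  0.071]
[0.4782 0.4887 0.5037] [-0.2245 -0.2001 -0.1935] [0.0906 0.1006 0.1052] [-0.0516 -0.0415 -0.0298] [-0.0503 -0.0234 -0.0172] 336
pred bar [ 0.48780515 -0.21196419  0.098     ] tool units [3.02 1.86 3.72]
```

View pics/wrist3.png

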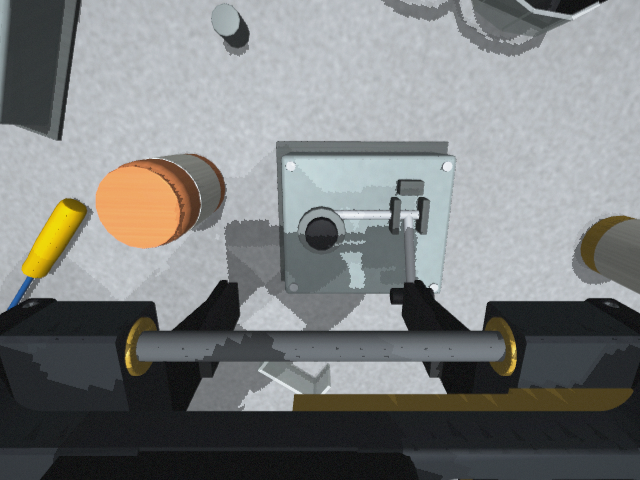

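View pics/side3.png

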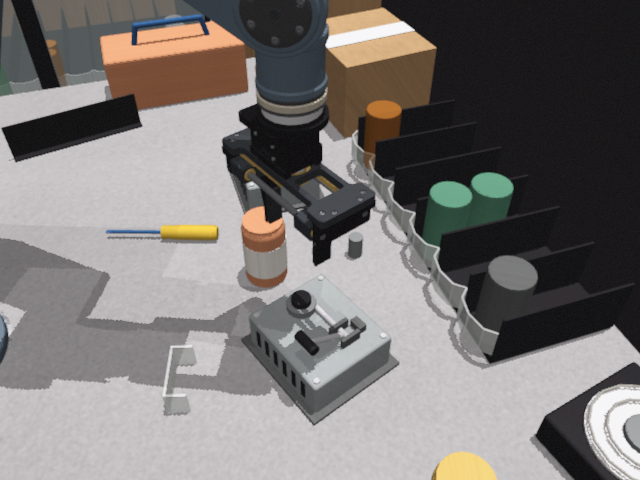

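Request:
{"api": "carry_out", "payload": {
  "deltas": [
    [-1, 1, 0.6, 0, 0, 0, 0],
    [-1, 2, 1.2, 0, 0, 0, 0],
    [-1, 3, 1.85, 0.5, 0, 0, 0],
    [-1, 3, 1.85, 1.5, 0, 0, 0],
    [-1, 3, 1.85, 2.6, 0, 0, 0],
    [-1, 3, 1.85, 2.6, 0, 0, 0],
    [-1, 3, 1.85, 2.6, 0, 0, 0]
  ]
}}

```text
time: 5.3
position: [0.4884, -0.2116, 0.1263]
tool_rot: [0.819, -0.573, -0.001, -0.0]
ft_force: [0.2, -0.7, 0.6]
grip_width: 0.0871
```

```bash

python3 - <<'E'
from h import *
o=get_obs(); Rt=Rotation.from_quat(o["tool_rot"]).as_matrix(); T=o["position"]; print(T,(Rt.T@(np.array([.4885,-.2115,.079])-T)/.025).round(2))
p,d=camera("wrist"); cv2.imwrite("pics/w4.png",p[:,:,::-1])
E
```

```text
[ 0.4883855  -0.21155439  0.12625904] [ 0.   -0.01  1.89]
```

View pics/w4.png

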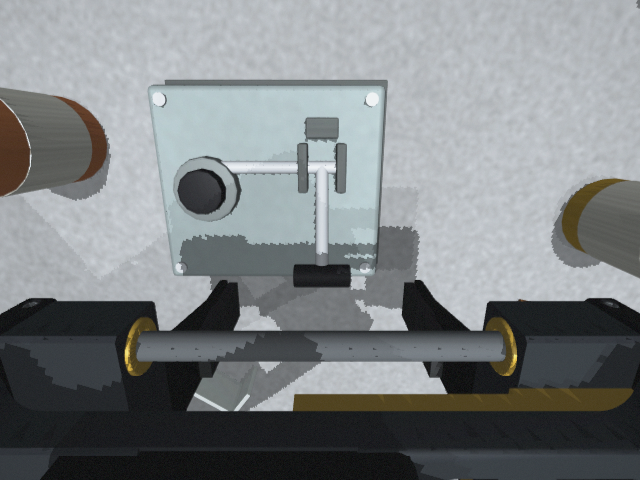

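The bar shows at (275, 322), centred between the fingers. I'll descend and grip gently.

Request:
{"api": "carry_out", "payload": {
  "deltas": [
    [-1, 0, 0, 0.7, 0, 0, 0],
    [-1, 0, 0, 1.4, 0, 0, 0],
    [-1, 0, 0, 1.9, 0, 0, 0],
    [-1, 0, 0, 1.9, 0, 0, 0],
    [1, 0, 0, 1.9, 0, 0, 0],
    [1, 0, 0, 1.9, 0, 0, 0],
    [1, 0, 0, 1.9, 0, 0, 0],
    [1, 0, 0, 1.9, 0, 0, 0]
  ],
  "force": 5
}}

```text
time: 6.15
position: [0.4888, -0.2119, 0.0794]
tool_rot: [0.819, -0.574, 0.001, 0.0]
ft_force: [-0.5, 0.1, -0.4]
grip_width: 0.0626
```

Request:
{"api": "carry_out", "payload": {
  "deltas": [
    [1, 0, 0, 0, 0, 0, 0],
    [1, 0, 0, 0, 0, 0, 0],
    [1, 0, 0, 0, 0, 0, 0],
    [1, 0, 0, 0, 0, 0, 0],
    [1, 0, 0, 0, 0, 0, 0]
  ]
}}

```text
time: 6.65
position: [0.4886, -0.2119, 0.0788]
tool_rot: [0.819, -0.573, 0.0, 0.0]
ft_force: [-0.3, -1.8, 0.5]
grip_width: 0.0339
```

```bash

python3 - <<'E'
from h import *
p,d=camera("side"); cv2.imwrite("pics/s5.png",cv2.resize(p[230:430,200:440,::-1],(720,600)))
# arc path in tool axes: tool x=box -y, y=box -x, z down
for k in np.linspace(1.28,-0.02,14):
    f=lambda t: np.array([-np.sin(t-.2),np.cos(t-.2)])*70
    D=f(k)-f(1.28); print(round(k,2),"y",round(-D[0]/25,2),"z",round(-D[1]/25,2))
E
```

```text
1.28 y -0.0 z -0.0
1.18 y -0.14 z -0.24
1.08 y -0.31 z -0.46
0.98 y -0.5 z -0.67
0.88 y -0.71 z -0.86
0.78 y -0.94 z -1.02
0.68 y -1.18 z -1.16
0.58 y -1.43 z -1.28
0.48 y -1.7 z -1.37
0.38 y -1.97 z -1.44
0.28 y -2.25 z -1.47
0.18 y -2.53 z -1.48
0.08 y -2.8 z -1.46
-0.02 y -3.08 z -1.41
```

View pics/s5.png

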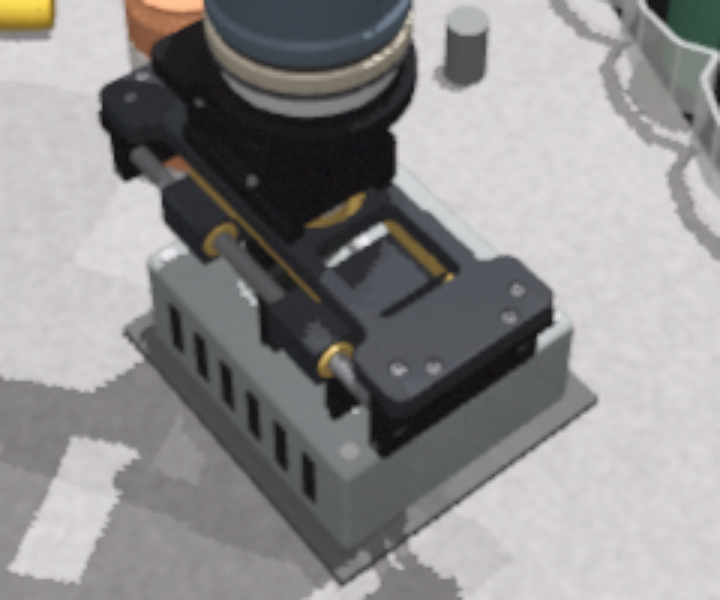

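The opening stopped at 34 mm, which is the bar's width, so the grip holds. Next I'll follow the arc.

Request:
{"api": "carry_out", "payload": {
  "deltas": [
    [1, 0, -0.14, -0.24, 0, 0, 0],
    [1, 0, -0.31, -0.46, 0, 0, 0],
    [1, 0, -0.5, -0.67, 0, 0, 0],
    [1, 0, -0.71, -0.86, 0, 0, 0],
    [1, 0, -0.94, -1.02, 0, 0, 0],
    [1, 0, -1.18, -1.16, 0, 0, 0],
    [1, 0, -1.43, -1.28, 0, 0, 0],
    [1, 0, -1.43, -1.28, 0, 0, 0]
  ]
}}

```text
time: 7.5
position: [0.5233, -0.1993, 0.1114]
tool_rot: [0.819, -0.573, 0.001, -0.0]
ft_force: [-0.4, -2.6, 2.9]
grip_width: 0.034
```

Request:
{"api": "carry_out", "payload": {
  "deltas": [
    [1, 0, -0.27, -0.09, 0, 0, 0],
    [1, 0, -0.54, -0.16, 0, 0, 0],
    [1, 0, -0.82, -0.19, 0, 0, 0],
    [1, 0, -1.1, -0.2, 0, 0, 0],
    [1, 0, -1.37, -0.18, 0, 0, 0],
    [1, 0, -1.6, -0.14, 0, 0, 0],
    [1, 0, -1.6, -0.14, 0, 0, 0],
    [1, 0, -1.6, -0.14, 0, 0, 0]
  ]
}}

```text
time: 8.3
position: [0.5602, -0.1858, 0.1142]
tool_rot: [0.819, -0.574, 0.0, -0.0]
ft_force: [1.8, -4.2, -1.7]
grip_width: 0.0336
```

```bash

python3 - <<'E'
from h import *
o=get_obs(); print(o["ft_force"],o["grip_width"],o["position"])
p,d=camera("side"); cv2.imwrite("pics/s6.png",cv2.resize(p[230:430,200:440,::-1],(720,600)))
p,d=camera("wrist"); cv2.imwrite("pics/w6.png",p[:,:,::-1])
E
```

```text
[ 1.83178956 -4.17719395 -1.68176876] 0.03363104182684082 [ 0.56016763 -0.18584266  0.11417402]
```

View pics/s6.png

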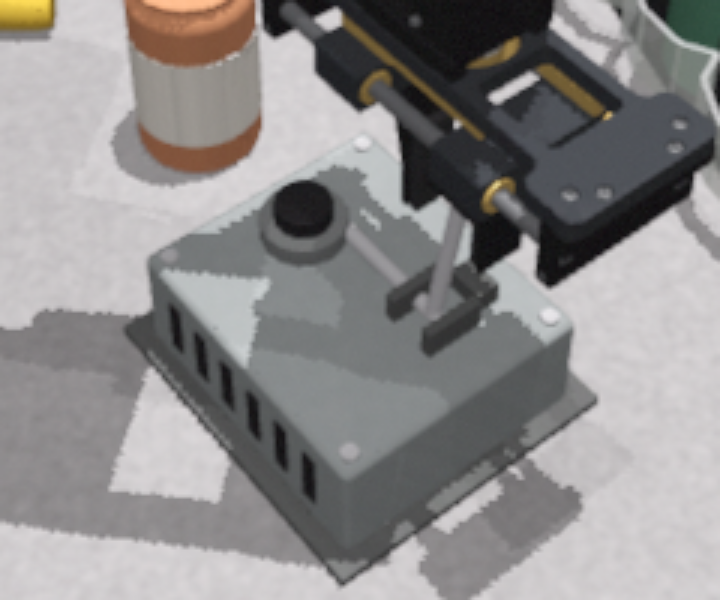

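View pics/w6.png

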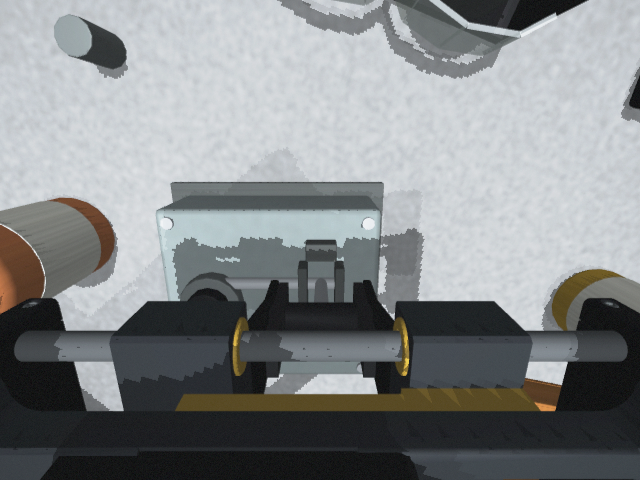

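The lever stands back with its bar at the "up" position. I'll release it and rise.

Request:
{"api": "carry_out", "payload": {
  "deltas": [
    [-1, 0, 0, 0, 0, 0, 0],
    [-1, 0, 0, 0, 0, 0, 0],
    [-1, 0, 0, 0, 0, 0, 0],
    [-1, 0, 0, 0, 0, 0, 0],
    [-1, 0, 0, 0, 0, 0, 0],
    [-1, 0, 0, 0, 0, 0, 0],
    [-1, 0, 0, 0, 0, 0, 0]
  ]
}}

```text
time: 9.1
position: [0.5596, -0.1857, 0.1143]
tool_rot: [0.819, -0.574, -0.0, -0.0]
ft_force: [0.6, 0.8, 0.6]
grip_width: 0.0817
```

Request:
{"api": "carry_out", "payload": {
  "deltas": [
    [-1, 0, 0, -0.7, 0, 0, 0],
    [-1, 0, 0, -1.5, 0, 0, 0],
    [-1, 0, 0, -2.5, 0, 0, 0],
    [-1, 0, 0, -4, 0, 0, 0],
    [-1, 0, 0, -5, 0, 0, 0],
    [-1, 0, 0, -5, 0, 0, 0],
    [-1, 0, 0, -5, 0, 0, 0],
    [-1, 0, 0, -5, 0, 0, 0]
  ]
}}

```text
time: 9.9
position: [0.5586, -0.1853, 0.2379]
tool_rot: [0.819, -0.574, -0.002, 0.0]
ft_force: [-0.9, -0.5, 0.4]
grip_width: 0.0873
```

```bash

python3 - <<'E'
from h import *
o=get_obs(); print(o["ft_force"],o["position"],o["joint_velocities"].round(3))
B=Rotation.from_euler('z',20,degrees=True).as_matrix()
for n in ["side","wrist"]:
    p,d=camera(n); P=cloud(n,d); cv2.imwrite(f"pics/{n}7.png",cv2.resize(p[230:430,200:440,::-1],(720,600)) if n=="side" else p[:,:,::-1])
    b=(P-[.520,-.163,0])@B
    m=(d>0)&(b[...,2]>.09)&(b[...,2]<.155)&(abs(b[...,0])<.07)&(abs(b[...,1]+.035)<.03)
    q=b[m]; print(n,len(q)); s=q[q[:,2]>.128]; print(np.percentile(s,[2,50,98],axis=0).round(4))
    m=(d>0)&(b[...,2]>.074)&(b[...,2]<.09)&(np.hypot(b[...,0]-.001,b[...,1]-.04)<.012); print("button z",np.median(b[m][:,2]) if m.any() else None)
E
```

```text
[-0.85493266 -0.46862576  0.41947748] [ 0.55864018 -0.18525722  0.23786252] [ 0.002  0.012  0.002 -0.001  0.001  0.001]
side 451
[[ 0.0227 -0.053   0.1299]
 [ 0.027  -0.0386  0.1375]
 [ 0.0353 -0.0195  0.1412]]
button z 0.08091917154500004
wrist 708
[[ 0.0234 -0.0509  0.1331]
 [ 0.0311 -0.0342  0.1388]
 [ 0.0361 -0.0181  0.1409]]
button z 0.08145704581178563
```

View pics/side7.png

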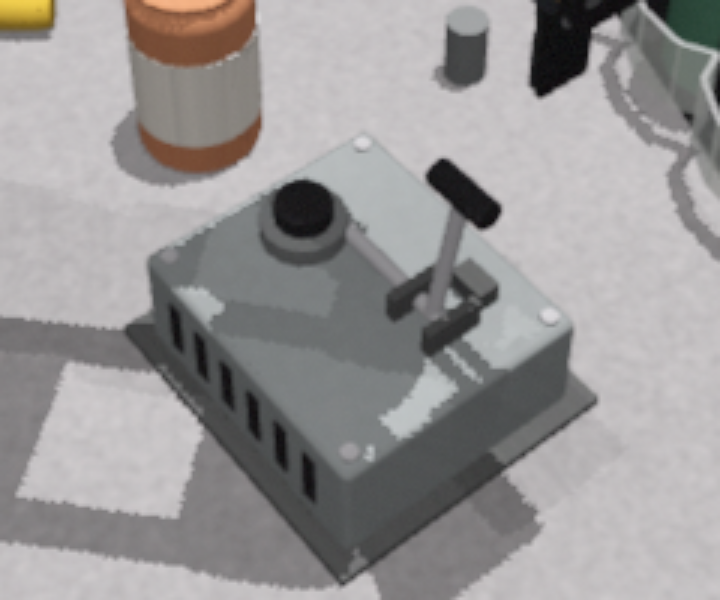

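The lever is up, with the bar at box (0.029, -0.035, 0.134), and stays there. The button is released and the gripper is clear.

```bash
python3 -c "
from rig import *
print(hand_in())"
```

```text
the job is handed in; nothing more can be done
None
```

The trip test on the safety switch is done and handed in at about 10 s of the 40 s allowed. `hand_in()` gave no verdict.

- **Press:** I pressed the test button about 5.5 mm down with closed fingertips, at about 3 N. The side camera showed the lever falling. After I rose, all three cameras put the bar within a few millimetres of its dropped position.
- **Lift:** I gripped the T-bar by its ends at 5 N. The opening stopped at 34 mm, which matches the bar's width. I swung it along its arc to the rear stop, released it and rose clear.
- **Last checks:** The side and wrist cameras put the bar at about (29, -35, 134) mm in the box frame, which is the lever's up position. The button top was at about 81 mm, so it is released. The gripper stood about 10 cm above the lever, with only about 1 N of sensor noise on the wrist.
- **Not read directly:** I did not measure the lever angle or the button travel, only inferred them from the camera depths.
- **Disagreement:** In the scene view, the network's first button pixel gave a spot about 4 mm off the button's centre. I used the box outline and the depth cluster instead, and they agreed with the wrist view within about 3 mm.
- **Defrost timer:** I never went near it.

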